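Make up two painting kits

ROBOT

A 7-joint arm with a two-finger parallel gripper is mounted at the origin on the work surface. World frame = base frame: x ahead of the robot, y to its left, z up, the work surface at z = 0. Lengths are in m, angles in rad, forces in N, time in s.
With the tool pointing down it reaches from about 0.425 to 0.925 m from the base axis. Payload 6.8 kg.
Tool frame: the origin (TCP) lies at the very end of the fingers, on their centre line; the grasp point (between the pads) lies 19 mm behind it; z points along the fingers, y is the line along which they close (so a half turn about z gives the same grasp; the last joint's range is limited). The gripper opens to 85 mm and grips with 20 to 120 N. Pads are 22 mm wide; open, the fingers measure 114 mm over their backs; the gripper's body (76 mm by 85 mm) begins 54 mm behind the grasp point. The pads swing forward as they close: fully open they stand 13 mm farther back than shut.
Start: joints at [1.017, 0.477, 0.022, 1.555, -0.011, 1.109, -0.083], TCP at [0.291, -0.609, 0.231] pointing down, gripper open.
Joint ranges: [-2.96, 2.96], [-0.34, 2.1], [-1.41, 1.46], [0.24, 2.44], [-1.37, 4.51], [0.17, 1.92], [-2.96, 2.96]. Speed limits (rad/s): [2.39, 2.39, 3.14, 3.14, 3.14, 3.14, 3.14].

INTERFACE

Orientations are given as a unit quaternion [w, x, y, z].
In Python, from station import get_obs, read_camera, hand_in gives the robot as it stands.
- The arm moves only by the tool arm_command, never from a script. Its argument "commands" is one flat list of numbers, 7 for each row, row after row: the shift along the tool's x, y, z in m, then the turn, a rotation vector about the tool's x, y, z in degrees, then the opening, from 0 (shut) to 1 (fully open). In form: [tx, ty, tz, rx, ry, rz, fingers, tx, ty, tz, rx, ry, rz, fingers, ...]. A call has 1 to 8 rows; each row is the pose to reach, as a shift and turn from the pose commanded when the call began, along the tool's axes at that moment; what a row does not reach only later rows make up. A row lasts 1/10 s, in which the tool goes at most 50 mm and 8.59 degrees, less where a joint would pass 70% of its speed; a pose out of reach is approached as far as the arm can. A call with a gripper value outside its range is refused whole. The fingers move at their own pace and stop on an object; "force" is the grip in N (left out, the last holds). Time passes only in rows, so rows that repeat a pose let the fingers close. It gives the time, the measured TCP pose, the force, the opening and the grip force at its end, in the units of the state.
- get_obs(): the state, without advancing time (a new reading comes with each control period).
- read_camera(name): name is "scene" or "top"; returns a dict with "img" (384x512x3 uint8, red, green, blue), "camera_matrix" (3x3 intrinsics, pixels), "pose" (4x4, takes a point from camera to world coordinates). Camera axes: x right, y down, z forward; pixel columns grow to the right and rows downward; lengths in m; the calibration is good to about 2 mm. A picture is of the moment at which its call begins. There is no depth.
- hand_in(): hands the job in; it is judged then, once.
The state is a dict: "t": time; "q": joint angles; "joint_vel": joint speeds; "joint_torque": joint torques, N m; "eef_pos": TCP position; "tool_rot": TCP orientation; "contact_force": force on the tool from outside, world axes, zero at the start; "torque": the same for the moment, N m; "gripper_width": opening from 0.0 (shut) to 1.0 (fully open); "grasp_force": force on a finger pad.
Only numpy, scipy, OpenCV 4.12 (cv2) and the standard library are available. Lean on these libraries where they do the work, as an engineer would, in place of code of your own. Each camera call takes 0.05 s, during which the arm holds its last target. There are 200 camera calls.

TASK

Make up the two figure-painting kits from the stock in the middle of the table. On the blue board stand the teal winged figure on the white disc, the teal dropper bottle on the black disc and the brown paint pot on the yellow square; on the orange board stand the silver knight on the white disc and the red dropper bottle on the black disc. Everything stands upright and wholly on its spot, and the yellow bottle, the purple pot and the clear rinse tub are left standing where they are.

Things in the scene. Friction and masses are not known exactly. Their poses are not given: they have to be found in the camera images.
- board_blue: Blue kit board, 280 mm long. Fixed, flat, 6 mm thick, 110 mm wide. Origin: centre of the underside; x along its length, z up. Flat printed spots on its centre line: yellow square 62 mm wide at x = -90 mm, black disc 52 mm across at x = 0, white disc 62 mm across at x = +90 mm. x points away from the robot within 15 degrees. Left or right of the stock.
- board_orange: Orange kit board, 190 mm long. Fixed, flat, 6 mm thick, 110 mm wide. Origin: centre of the underside; x along its length, z up. Flat printed spots on its centre line: black disc 52 mm across at x = -45 mm, white disc 62 mm across at x = +45 mm. x points away from the robot within 15 degrees. On the other side of the stock from the blue board.
- fig_bird: Teal winged figure on a wooden handle: round foot 38 mm across up to 7 mm, round grip 28 mm across from 12 to 48 mm height, black disc up to 52 mm. The bird reaches 88 mm; wings 62 mm across along its y; within the handle's width along x. Grip the handle with the fingers closing along x, clear of the wings. Loose and upright at the start. Origin: centre of the underside, z up.
- fig_knight: Silver knight with red shield and red crest on a wooden handle: round foot 38 mm across up to 7 mm, round grip 28 mm across from 12 to 48 mm height, black disc up to 52 mm. Top at 92 mm; nothing of the knight is wider than the handle, which can be gripped from any side. Loose and upright at the start. Origin: centre of the underside, z up.
- drop_teal: 17 ml dropper paint bottle: round straight body 28 mm across up to 48 mm, sloping shoulder to 15 mm across at 55 mm, narrow grey nozzle cap up to 77 mm, white paper label band; body and shoulder teal. Loose and upright at the start. Origin: centre of the underside, z up.
- drop_red: 17 ml dropper paint bottle: round straight body 28 mm across up to 48 mm, sloping shoulder to 15 mm across at 55 mm, narrow grey nozzle cap up to 77 mm, white paper label band; body and shoulder red. Loose and upright at the start. Origin: centre of the underside, z up.
- drop_yellow: 17 ml dropper paint bottle: round straight body 28 mm across up to 48 mm, sloping shoulder to 15 mm across at 55 mm, narrow grey nozzle cap up to 77 mm, white paper label band; body and shoulder yellow. Not part of a kit: stays where it is. Loose and upright at the start. Origin: centre of the underside, z up.
- pot_brown: Squat round paint pot with its lid on, 38 mm across, 41 mm high, straight sided, white paper band; body and lid brown. Loose and upright at the start. Origin: centre of the underside, z up.
- pot_purple: Squat round paint pot with its lid on, 38 mm across, 41 mm high, straight sided, white paper band; body and lid purple. Not part of a kit: stays where it is. Loose and upright at the start. Origin: centre of the underside, z up.
- rinse_tub: Clear empty round rinse tub, 60 mm across the rim, 40 mm high, loose, at the far side of the stock. Stays where it is. Origin: centre of the underside. (Unlisted: a palette dish 64 mm across, 7 mm high, fixed at x = 0.555 m, y = 0; stock things are 80 mm or more apart, centre to centre.)
There are look-alikes about, which are no part of the job. Of the things that look like the pot_purple, take the one that is farthest to the robot's left at the start.

How it is judged:
At the end, for the whole second after the job is handed in: The five kit things each stand upright (within 0.1 rad) on their own board, centre within 12 mm of the centre of their spot along each board axis, released and at rest; yellow bottle, purple pot and rinse tub upright, within 30 mm of where they started (x of pot_brown in the frame of board_blue between -0.102 and -0.078 m and y of pot_brown in the frame of board_blue between -0.012 and 0.012 m and z of pot_brown in the frame of board_blue between 0.003 and 0.01 m and angle between each of pot_brown, drop_teal, fig_bird, drop_red, fig_knight, drop_yellow, pot_purple, rinse_tub's own z axis and vertical below 0.1 rad and linear speed of each of pot_brown, drop_teal, fig_bird, drop_red, fig_knight, drop_yellow, pot_purple, rinse_tub below 0.02 m/s and angular speed of each of pot_brown, drop_teal, fig_bird, drop_red, fig_knight below 0.3 rad/s and x of drop_teal in the frame of board_blue between -0.012 and 0.012 m and y of drop_teal in the frame of board_blue between -0.012 and 0.012 m and z of drop_teal in the frame of board_blue between 0.003 and 0.01 m and x of fig_bird in the frame of board_blue between 0.078 and 0.102 m and y of fig_bird in the frame of board_blue between -0.012 and 0.012 m and z of fig_bird in the frame of board_blue between 0.003 and 0.01 m and x of drop_red in the frame of board_orange between -0.057 and -0.033 m and y of drop_red in the frame of board_orange between -0.012 and 0.012 m and z of drop_red in the frame of board_orange between 0.003 and 0.01 m and x of fig_knight in the frame of board_orange between 0.033 and 0.057 m and y of fig_knight in the frame of board_orange between -0.012 and 0.012 m and z of fig_knight in the frame of board_orange between 0.003 and 0.01 m and distance of each of drop_yellow, pot_purple, rinse_tub from where it was at the start of the episode below 0.03 m); the robot touches nothing.
It fails at once if the yellow bottle is pushed more than 30 mm away or tipped over (distance of drop_yellow from where it was at the start of the episode above 0.03 m or angle between drop_yellow's own z axis and vertical above 0.5 rad).
It fails at once if the purple pot is pushed more than 30 mm away or tipped over (distance of pot_purple from where it was at the start of the episode above 0.03 m or angle between pot_purple's own z axis and vertical above 0.5 rad).
It fails at once if the rinse tub is pushed more than 30 mm away or tipped over (distance of rinse_tub from where it was at the start of the episode above 0.03 m or angle between rinse_tub's own z axis and vertical above 0.5 rad).
It also fails if it takes over 133 s, if anything falls off the work surface, if the arm or the gripper's body presses on something with over 40 N, if the wrist force passes 120 N, or if a joint passes its speed limit or range.

## Working session

There is one attempt and no reset: what is moved stays moved. The work goes in short steps, Python scripts to look and compute and a tool call to move; the robot and the scene stay as the last step left them, time stands still between calls to the robot, and variables do not carry over. Pictures are saved under pics/ and viewed, at most 14 in all, crops included, and the job is handed in when it is done.

Besides the shell and the picture viewer there is one more tool, called after "Emit:" as name(argument=value, ...) on one line, values as JSON. arm_command: Moves the arm, as the interface text tells. Its arguments: {"type":"object","properties":{"commands":{"type":"array","items":{"type":"number"}},"force":{"type":"number"}},"required":["commands"]}

```bash
mkdir -p pics; ls
python3 - <<'E'
from station import get_obs, read_camera
import cv2,numpy as np
o=get_obs();print({k:np.round(v,3).tolist() for k,v in o.items()})
for n in("scene","top"):
    c=read_camera(n);print(n,c["camera_matrix"].round(1).tolist(),c["pose"].round(3).tolist())
    np.savez(f"{n}0.npz",**c)
    cv2.imwrite(f"pics/{n}0.png",cv2.resize(c["img"][:,:,::-1],(800,600),interpolation=cv2.INTER_CUBIC))
E
```

```text
pics
{'t': 0.0, 'q': [1.017, 0.478, 0.022, 1.556, -0.011, 1.109, -0.083], 'joint_vel': [0.001, -0.002, 0.002, 0.001, -0.001, -0.001, 0.0], 'joint_torque': [-0.001, -59.646, 1.608, -28.119, 0.012, 0.009, -0.0], 'eef_pos': [0.291, -0.609, 0.23], 'tool_rot': [-0.001, 0.975, 0.221, -0.0], 'contact_force': [1.067, -0.768, 0.34], 'torque': [-0.007, 0.018, 0.044], 'grasp_force': 0.0, 'gripper_width': 0.998}
scene [[367.6, 0.0, 252.9], [0.0, 367.6, 190.9], [0.0, 0.0, 1.0]] [[0.443, 0.466, -0.766, 1.211], [0.896, -0.218, 0.386, -0.321], [0.013, -0.857, -0.514, 0.479], [0.0, 0.0, 0.0, 1.0]]
top [[356.6, 0.0, 261.8], [0.0, 356.6, 188.3], [0.0, 0.0, 1.0]] [[0.01, -0.997, 0.083, 0.484], [-1.0, -0.01, -0.002, -0.004], [0.002, -0.083, -0.997, 0.964], [0.0, 0.0, 0.0, 1.0]]
```

View pics/top0.png

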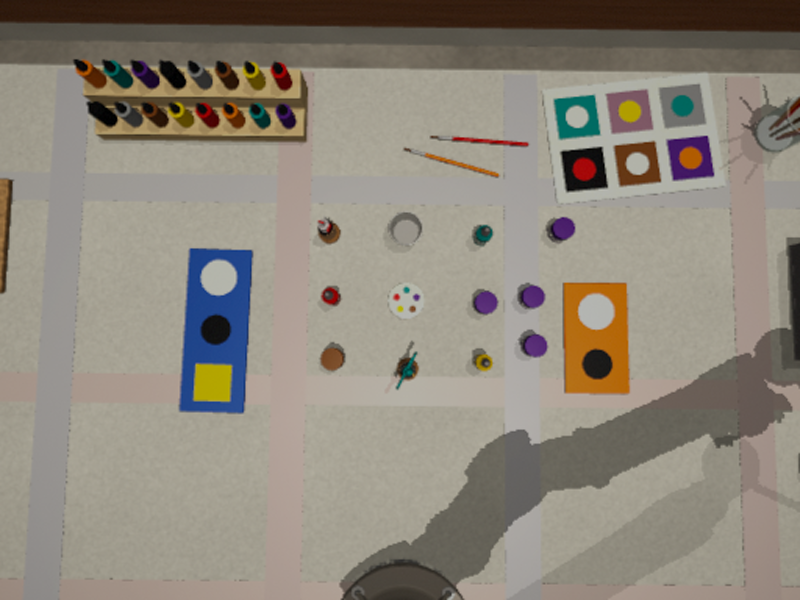

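View pics/scene0.png

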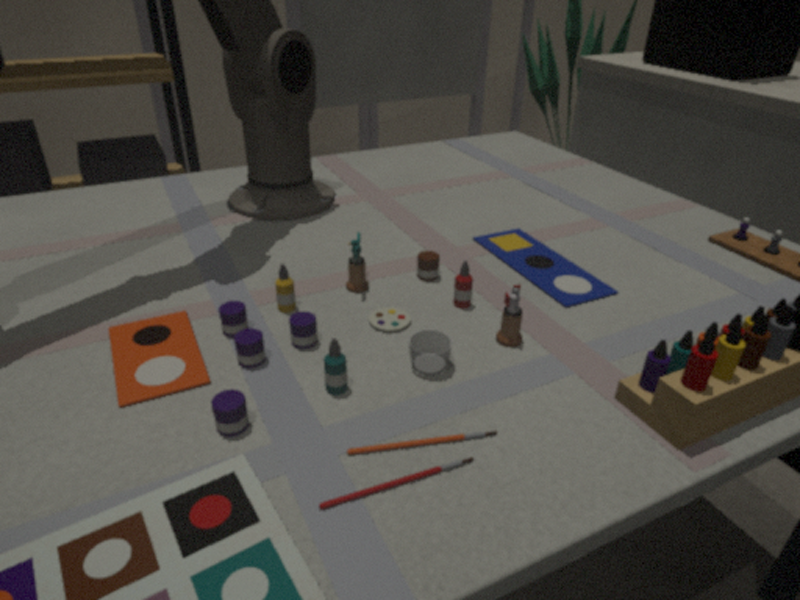

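```bash
cat > h.py <<'E'
import numpy as np,cv2
def ray(c,u,v):
    K,T=c["camera_matrix"],c["pose"]; d=T[:3,:3]@np.linalg.solve(K,[u,v,1.]); return T[:3,3],d
def onplane(c,u,v,z):
    p,d=ray(c,u,v); return p+d*(z-p[2])/d[2]
def proj(c,P):
    T=c["pose"]; q=c["camera_matrix"]@(T[:3,:3].T@(np.asarray(P)-T[:3,3])); return q[:2]/q[2]
def blobs(img,h0,h1,s=90,v=40,amin=12,vmax=255):
    hsv=cv2.cvtColor(img,cv2.COLOR_RGB2HSV)
    m=cv2.inRange(hsv,(h0,s,v),(h1,255,vmax))
    n,l,st,ce=cv2.connectedComponentsWithStats(m)
    return [(ce[i].round(1).tolist(),st[i].tolist(),l==i) for i in range(1,n) if st[i][4]>=amin]
E
python3 - <<'E'
from h import *
c=dict(np.load("top0.npz"));img=c["img"]
for n,a in dict(blue=(105,125,120,40),orange=(8,17,180,120),purple=(126,150,70,30),teal=(80,100,90,30),red=(0,4,120,60),red2=(174,180,120,60),brown=(4,14,90,40),yellow=(20,30,120,60)).items():
    for ce,st,m in blobs(img,*a):
        if 100<ce[0]<420 and ce[1]>125:
            e=""
            if n in("blue","orange"):
                r=cv2.minAreaRect(np.argwhere(m)[:,::-1].astype(np.float32)); b=cv2.boxPoints(r)
                e=[onplane(c,*r[0],.006)[:2].round(4).tolist(),np.array([onplane(c,*q,.006)[:2] for q in b]).round(3).tolist()]
            print(n,ce,st,onplane(c,*ce,.045)[:2].round(4),e)
cv2.imwrite("pics/topcrop.png",cv2.resize(img[130:250,195:395,::-1],(800,480),interpolation=cv2.INTER_CUBIC))
s=dict(np.load("scene0.npz"))["img"]
cv2.imwrite("pics/scenecrop.png",cv2.resize(s[140:290,130:345,::-1],(800,558),interpolation=cv2.INTER_CUBIC))
E
```

```text
blue [138.5, 209.7] [115, 159, 46, 105, 2858] [0.5022 0.3113] [[0.4994, 0.3255], [[0.364, 0.382], [0.643, 0.378], [0.638, 0.268], [0.359, 0.275]]]
orange [380.9, 216.9] [361, 181, 42, 71, 2065] [ 0.4899 -0.3118] [[0.4927, -0.3253], [[0.586, -0.27], [0.59, -0.379], [0.401, -0.38], [0.397, -0.272]]]
purple [359.9, 145.8] [353, 139, 15, 15, 167] [ 0.6746 -0.2602] 
purple [340.8, 189.5] [334, 183, 15, 14, 164] [ 0.5595 -0.2093] 
purple [310.6, 193.3] [304, 187, 14, 14, 159] [ 0.5489 -0.1312] 
purple [342.1, 220.8] [335, 214, 15, 14, 172] [ 0.479 -0.212] 
teal [309.0, 149.6] [305, 144, 10, 11, 61] [ 0.6632 -0.1272] 
teal [260.1, 236.7] [254, 226, 12, 23, 73] [ 0.4364 -0.0019] 
red [211.4, 189.3] [206, 184, 12, 11, 72] [0.5567 0.1252] 
red [253.4, 189.6] [252, 188, 4, 4, 13] [0.557  0.0167] 
brown [207.6, 152.4] [205, 149, 7, 7, 18] [0.653  0.1372] 
brown [391.0, 181.0] [382, 181, 19, 1, 19] [ 0.583  -0.3396] 
brown [391.7, 201.0] [388, 193, 6, 17, 17] [ 0.5311 -0.3404] 
brown [361.0, 224.0] [361, 208, 1, 33, 33] [ 0.4713 -0.2604] 
brown [212.2, 229.3] [205, 223, 15, 14, 166] [0.454  0.1209] 
brown [378.2, 235.7] [373, 224, 17, 19, 32] [ 0.4419 -0.304 ] 
brown [257.6, 231.6] [255, 229, 7, 6, 16] [0.4493 0.0046] 
brown [382.0, 251.0] [362, 251, 41, 1, 41] [ 0.4033 -0.3131] 
yellow [255.7, 197.2] [254, 196, 4, 4, 12] [0.5374 0.0105] 
yellow [308.8, 231.4] [304, 227, 11, 11, 78] [ 0.4511 -0.1264] 
yellow [135.6, 244.5] [124, 233, 24, 24, 533] [0.4135 0.3153]
```

View pics/topcrop.png

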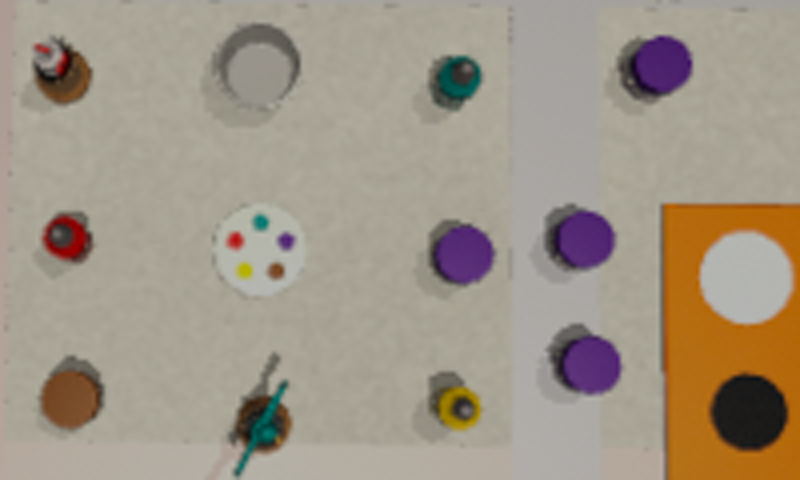

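View pics/scenecrop.png

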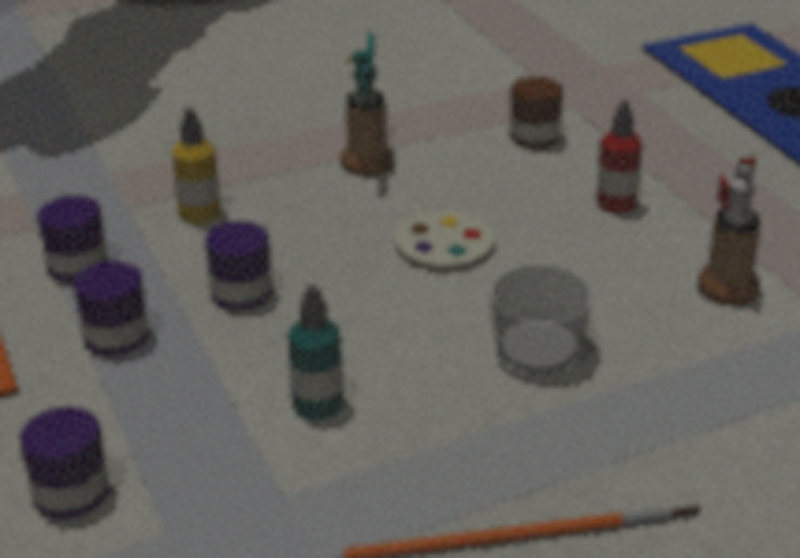

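Run:
```python
from h import *
c=dict(np.load("top0.npz"));s=dict(np.load("scene0.npz"));img=c["img"]
hsv=cv2.cvtColor(img,cv2.COLOR_RGB2HSV)
def spot(cam,lo,hi,x0,x1,y0,y1,n):
    im=cv2.cvtColor(cam["img"],cv2.COLOR_RGB2HSV);m=cv2.inRange(im,lo,hi);k=np.zeros_like(m);k[y0:y1,x0:x1]=m[y0:y1,x0:x1]
    a=np.argwhere(k)[:,::-1].mean(0);print(n,k.astype(bool).sum(),a.round(1),onplane(cam,*a,.006).round(4))
W=((0,0,130),(180,70,255));B=((0,0,0),(180,255,60));Y=((20,120,80),(32,255,255))
spot(c,*W,126,154,164,192,"blueW");spot(c,*B,126,150,198,224,"blueB");spot(c,*Y,120,152,230,262,"blueY")
spot(c,*W,366,398,185,214,"orW");spot(c,*B,370,395,220,246,"orB")
f=lambda u,v:(195+u/4-.4,130+v/4-.4)
g=lambda u,v:(130+u*215/800-.4,140+v*150/558-.4)
for n,t,z,st,sz in [("teal",(463,70),.077,(314,290),.077),("red",(62,235),.077,(625,104),.077),("yellow",(463,408),.077,(191,112),.077)]:
    print(n,onplane(c,*f(*t),z)[:2].round(3),onplane(s,*g(*st),sz)[:2].round(3))
# low features: foot/base centres
print("knight foot",onplane(c,*f(64,76),.005)[:2].round(3),onplane(s,*g(729,284),.005)[:2].round(3))
print("bird foot",onplane(c,*f(264,424),.005)[:2].round(3),onplane(s,*g(367,160),.005)[:2].round(3))
print("brown lid",onplane(c,*f(71,399),.041)[:2].round(3),onplane(s,*g(537,88),.041)[:2].round(3))
```

```text
blueW 425 [139.7 177.2] [0.5905 0.3248 0.006 ]
blueB 266 [137.6 210.5] [0.5008 0.327  0.006 ]
blueY 533 [135.6 244.5] [0.4104 0.3288 0.006 ]
orW 410 [381.1 199. ] [ 0.5382 -0.3262  0.006 ]
orB 258 [381.9 232.6] [ 0.4486 -0.3268  0.006 ]
teal [ 0.663 -0.126] [ 0.669 -0.129]
red [0.556 0.124] [0.56  0.126]
yellow [ 0.452 -0.126] [ 0.454 -0.129]
knight foot [0.671 0.135] [0.673 0.135]
bird foot [ 0.437 -0.003] [ 0.44  -0.004]
brown lid [0.454 0.121] [0.454 0.122]
```

Emit:
arm_command(commands=[0, 0, 0, 0, 0, 8.5, 0.6, 0, 0, 0, 0, 0, 17, 0.6, 0, 0, 0, 0, 0, 25.5, 0.6, 0, 0, 0, 0, 0, 25.5, 0.6])

```text
t: 0.5
eef_pos: [0.291, -0.6087, 0.2308]
tool_rot: [-0.0, 1.0, -0.0, -0.0]
contact_force: [-0.2, 1.0, 0.5]
gripper_width: 0.603
grasp_force: 0.0
```

Emit:
arm_command(commands=[0.19, -0.24, 0, 0, 0, 0, 0.6, 0.19, -0.24, 0, 0, 0, 0, 0.6, 0.19, -0.24, 0, 0, 0, 0, 0.6, 0.19, -0.24, 0, 0, 0, 0, 0.6, 0.374, -0.481, 0.05, 0, 0, 0, 0.6, 0.374, -0.481, 0.05, 0, 0, 0, 0.6, 0.374, -0.481, 0.05, 0, 0, 0, 0.6, 0.374, -0.481, 0.05, 0, 0, 0, 0.6])

```text
t: 1.3
eef_pos: [0.537, -0.2931, 0.2069]
tool_rot: [0.0, 1.0, 0.003, 0.0]
contact_force: [0.6, -0.3, -0.4]
gripper_width: 0.6
grasp_force: 0.0
```

Emit:
arm_command(commands=[0.125, -0.165, 0.03, 0, 0, 0, 0.6, 0.125, -0.165, 0.03, 0, 0, 0, 0.6, 0.125, -0.165, 0.03, 0, 0, 0, 0.6, 0.125, -0.165, 0.03, 0, 0, 0, 0.6, 0.125, -0.165, 0.03, 0, 0, 0, 0.6, 0.125, -0.165, 0.06, 0, 0, 0, 0.6, 0.125, -0.165, 0.06, 0, 0, 0, 0.6])

```text
t: 2.0
eef_pos: [0.6583, -0.129, 0.1431]
tool_rot: [-0.0, 1.0, 0.003, -0.004]
contact_force: [-1.3, 0.1, -1.2]
gripper_width: 0.597
grasp_force: 0.0
```

Emit:
arm_command(commands=[0.005, 0, 0.04, 0, 0, 0, 0.6, 0.005, 0, 0.08, 0, 0, 0, 0.6, 0.005, 0, 0.11, 0, 0, 0, 0.6, 0.005, 0, 0.125, 0, 0, 0, 0.6, 0.005, 0, 0.125, 0, 0, 0, 0.6, 0.005, 0, 0.125, 0, 0, 0, 0.6])

```text
t: 2.6
eef_pos: [0.6669, -0.1304, 0.0236]
tool_rot: [0.0, 1.0, 0.0, 0.001]
contact_force: [0.5, -0.5, 1.1]
gripper_width: 0.6
grasp_force: 0.0
```

Run:
```python
from station import *
import cv2,numpy as np
a=read_camera("scene")["img"];b=read_camera("top")["img"]
o=cv2.resize(a[150:270,150:310,::-1],(480,360),interpolation=3);p=cv2.resize(b[120:240,195:355,::-1],(320,240),interpolation=3)
q=np.zeros((360,800,3),np.uint8);q[:,:480]=o;q[:240,480:]=p
cv2.imwrite("pics/g1.png",q);print(get_obs()["eef_pos"])
```

```text
[ 0.66763419 -0.13016473  0.02439279]
```

View pics/g1.png

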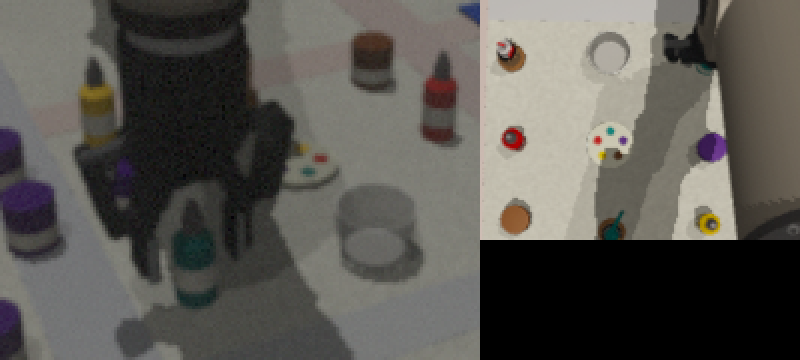

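Emit:
arm_command(commands=[-0.003, 0, 0.005, 0, 0, 0, 0.6, -0.003, 0, 0.005, 0, 0, 0, 0.6, -0.003, 0, 0.005, 0, 0, 0, 0.2, -0.003, 0, 0.005, 0, 0, 0, 0.2, -0.003, 0, 0.005, 0, 0, 0, 0.2, -0.003, 0, 0.005, 0, 0, 0, 0.2, -0.003, 0, 0.005, 0, 0, 0, 0.2], force=35)

```text
t: 3.4
eef_pos: [0.6634, -0.1298, 0.0174]
tool_rot: [0.0, 1.0, 0.0, 0.0]
contact_force: [-0.1, -0.1, 4.0]
gripper_width: 0.318
grasp_force: 34.7
```

Emit:
arm_command(commands=[0, 0, -0.03, 0, 0, 0, 0.2, 0, 0, -0.07, 0, 0, 0, 0.2, 0, 0, -0.11, 0, 0, 0, 0.2, 0, 0, -0.14, 0, 0, 0, 0.2, -0.02, -0.04, -0.14, 0, 0, 0, 0.2, -0.034, -0.085, -0.14, 0, 0, 0, 0.2, -0.05, -0.13, -0.14, 0, 0, 0, 0.2, -0.066, -0.175, -0.14, 0, 0, 0, 0.2])

```text
t: 4.2
eef_pos: [0.5959, 0.0467, 0.1569]
tool_rot: [-0.0, 1.0, 0.0, -0.0]
contact_force: [1.1, -0.4, -0.8]
gripper_width: 0.312
grasp_force: 34.5
```

Emit:
arm_command(commands=[-0.016, -0.045, 0, 0, 0, 0, 0.2, -0.032, -0.09, 0, 0, 0, 0, 0.2, -0.048, -0.135, 0, 0, 0, 0, 0.2, -0.064, -0.18, 0, 0, 0, 0, 0.2, -0.08, -0.225, 0, 0, 0, 0, 0.2, -0.092, -0.265, 0, 0, 0, 0, 0.2, -0.096, -0.282, 0, 0, 0, 0, 0.2, -0.096, -0.282, 0, 0, 0, 0, 0.2])

```text
t: 5.0
eef_pos: [0.4989, 0.3307, 0.1568]
tool_rot: [-0.001, 1.0, 0.003, -0.0]
contact_force: [-0.1, -0.3, 0.0]
gripper_width: 0.317
grasp_force: 34.6
```

Emit:
arm_command(commands=[0.002, 0.003, 0.04, 0, 0, 0, 0.2, 0.002, 0.003, 0.08, 0, 0, 0, 0.2, 0.002, 0.003, 0.105, 0, 0, 0, 0.2, 0.002, 0.003, 0.122, 0, 0, 0, 0.2, 0.002, 0.003, 0.128, 0, 0, 0, 0.2, 0.002, 0.003, 0.128, 0, 0, 0, 0.2, 0.002, 0.003, 0.128, 0, 0, 0, 0.2])

```text
t: 5.7
eef_pos: [0.5037, 0.3237, 0.0299]
tool_rot: [-0.0, 1.0, -0.0, 0.001]
contact_force: [-0.4, -0.1, -0.4]
gripper_width: 0.314
grasp_force: 34.6
```

Emit:
arm_command(commands=[-0.002, -0.003, 0.004, 0, 0, 0, 0.2, -0.002, -0.003, 0.006, 0, 0, 0, 0.2, -0.002, -0.003, 0.006, 0, 0, 0, 0.2])

```text
t: 6.0
eef_pos: [0.5008, 0.3278, 0.0234]
tool_rot: [-0.0, 1.0, 0.001, 0.0]
contact_force: [-1.2, 0.5, 0.6]
gripper_width: 0.314
grasp_force: 34.7
```

Release, back up, and head for the red bottle (0.557, 0.125).

Emit:
arm_command(commands=[0, 0, 0, 0, 0, 0, 0.45, 0, 0, 0, 0, 0, 0, 0.6, 0, 0, 0, 0, 0, 0, 0.6, 0, 0, -0.03, 0, 0, 0, 0.6, 0, 0, -0.08, 0, 0, 0, 0.6, 0, 0, -0.13, 0, 0, 0, 0.6, 0.02, 0.05, -0.13, 0, 0, 0, 0.6, 0.03, 0.095, -0.13, 0, 0, 0, 0.6])

```text
t: 6.8
eef_pos: [0.5325, 0.2334, 0.1555]
tool_rot: [-0.001, 1.0, 0.002, 0.002]
contact_force: [0.9, -0.8, -0.2]
gripper_width: 0.598
grasp_force: 0.0
```

Emit:
arm_command(commands=[0.013, 0.045, 0, 0, 0, 0, 0.6, 0.026, 0.09, 0, 0, 0, 0, 0.6, 0.026, 0.106, 0, 0, 0, 0, 0.6, 0.026, 0.106, 0, 0, 0, 0, 0.6])

```text
t: 7.2
eef_pos: [0.5571, 0.1224, 0.153]
tool_rot: [0.001, 1.0, -0.003, -0.0]
contact_force: [0.4, 1.1, 0.2]
gripper_width: 0.6
grasp_force: 0.0
```

Run:
```python
from station import *
from h import *
c=read_camera("top")
for ce,st,m in blobs(c["img"],80,100,90,30): 
    if ce[1]>125 and ce[0]<200: print(ce,st,onplane(c,*ce,.051))
```

```text
[131.5, 210.0] [127, 204, 10, 11, 52] [0.50111487 0.32709481 0.051     ]
```

Emit:
arm_command(commands=[0, -0.002, 0.04, 0, 0, 0, 0.6, 0, -0.002, 0.08, 0, 0, 0, 0.6, 0, -0.002, 0.12, 0, 0, 0, 0.6, 0, -0.002, 0.133, 0, 0, 0, 0.6, 0, -0.002, 0.133, 0, 0, 0, 0.6, 0, -0.002, 0.133, 0, 0, 0, 0.6, 0, -0.002, 0.133, 0, 0, 0, 0.6])

```text
t: 7.95
eef_pos: [0.5584, 0.1292, 0.0221]
tool_rot: [-0.001, 1.0, 0.001, 0.002]
contact_force: [-0.3, -0.6, 0.3]
gripper_width: 0.601
grasp_force: 0.0
```

Emit:
arm_command(commands=[0, 0, 0, 0, 0, 0, 0.2, 0, 0, 0, 0, 0, 0, 0.2, 0, 0, 0, 0, 0, 0, 0.2, 0, 0, 0, 0, 0, 0, 0.2, 0, 0, 0, 0, 0, 0, 0.2])

```text
t: 8.45
eef_pos: [0.5579, 0.1284, 0.0215]
tool_rot: [-0.0, 1.0, 0.0, 0.001]
contact_force: [-0.8, 0.4, 6.1]
gripper_width: 0.31
grasp_force: 34.1
```

Emit:
arm_command(commands=[0, 0, -0.03, 0, 0, 0, 0.2, 0, 0, -0.07, 0, 0, 0, 0.2, 0, 0, -0.11, 0, 0, 0, 0.2, 0, 0, -0.135, 0, 0, 0, 0.2, -0.01, 0.04, -0.135, 0, 0, 0, 0.2, -0.021, 0.085, -0.135, 0, 0, 0, 0.2, -0.032, 0.13, -0.135, 0, 0, 0, 0.2, -0.043, 0.175, -0.135, 0, 0, 0, 0.2])

```text
t: 9.25
eef_pos: [0.5134, -0.0485, 0.1558]
tool_rot: [0.0, 1.0, 0.0, 0.001]
contact_force: [0.2, -0.4, 0.4]
gripper_width: 0.316
grasp_force: 34.8
```

Emit:
arm_command(commands=[-0.011, 0.045, 0, 0, 0, 0, 0.2, -0.021, 0.09, 0, 0, 0, 0, 0.2, -0.031, 0.135, 0, 0, 0, 0, 0.2, -0.042, 0.18, 0, 0, 0, 0, 0.2, -0.053, 0.225, 0, 0, 0, 0, 0.2, -0.063, 0.265, 0, 0, 0, 0, 0.2, -0.066, 0.28, 0, 0, 0, 0, 0.2, -0.066, 0.28, 0, 0, 0, 0, 0.2])

```text
t: 10.05
eef_pos: [0.447, -0.3296, 0.1554]
tool_rot: [0.001, 1.0, -0.002, 0.0]
contact_force: [-0.0, -0.3, -0.7]
gripper_width: 0.316
grasp_force: 34.8
```

Emit:
arm_command(commands=[0.001, -0.001, 0.04, 0, 0, 0, 0.2, 0.001, -0.001, 0.08, 0, 0, 0, 0.2, 0.001, -0.001, 0.105, 0, 0, 0, 0.2, 0.001, -0.001, 0.118, 0, 0, 0, 0.2, 0.001, -0.001, 0.124, 0, 0, 0, 0.2, 0.001, -0.001, 0.124, 0, 0, 0, 0.2, 0.001, -0.001, 0.124, 0, 0, 0, 0.2])

```text
t: 10.75
eef_pos: [0.4502, -0.326, 0.0323]
tool_rot: [0.0, 1.0, 0.001, 0.001]
contact_force: [0.0, 0.2, -0.7]
gripper_width: 0.316
grasp_force: 34.8
```

Emit:
arm_command(commands=[-0.001, 0, 0.003, 0, 0, 0, 0.2, -0.001, 0, 0.005, 0, 0, 0, 0.2, -0.001, 0, 0.005, 0, 0, 0, 0.2, -0.001, 0, 0.005, 0, 0, 0, 0.45, -0.001, 0, 0.005, 0, 0, 0, 0.6, -0.001, 0, 0.005, 0, 0, 0, 0.6, -0.001, 0, -0.04, 0, 0, 0, 0.6, -0.001, 0, -0.09, 0, 0, 0, 0.6])

```text
t: 11.55
eef_pos: [0.4466, -0.3249, 0.1202]
tool_rot: [-0.001, 1.0, 0.0, -0.002]
contact_force: [1.0, -0.1, -0.0]
gripper_width: 0.606
grasp_force: 0.0
```

Emit:
arm_command(commands=[0.0, 0, -0.04, 0, 0, 0, 0.6, 0.112, -0.23, -0.04, 0, 0, 0, 0.6, 0.112, -0.23, -0.04, 0, 0, 0, 0.6, 0.112, -0.23, -0.04, 0, 0, 0, 0.6, 0.112, -0.23, -0.04, 0, 0, 0, 0.6, 0.112, -0.23, -0.04, 0, 0, 0, 0.6, 0.112, -0.23, -0.04, 0, 0, 0, 0.6, 0.112, -0.23, -0.04, 0, 0, 0, 0.6])

```text
t: 12.35
eef_pos: [0.5605, -0.0936, 0.1608]
tool_rot: [-0.0, 1.0, 0.002, -0.0]
contact_force: [0.3, -0.9, 0.7]
gripper_width: 0.599
grasp_force: 0.0
```

Emit:
arm_command(commands=[0.113, -0.23, 0, 0, 0, 0, 0.6, 0.113, -0.23, 0, 0, 0, 0, 0.6, 0.113, -0.23, 0, 0, 0, 0, 0.6, 0.113, -0.23, 0, 0, 0, 0, 0.6, 0.113, -0.23, 0, 0, 0, 0, 0.6, 0.113, -0.23, 0, 0, 0, 0, 0.6, 0.113, -0.23, 0, 0, 0, 0, 0.6, 0.113, -0.23, 0, 0, 0, 0, 0.6])

```text
t: 13.15
eef_pos: [0.6726, 0.1305, 0.1606]
tool_rot: [0.001, 1.0, -0.001, -0.001]
contact_force: [-0.3, -1.4, 0.5]
gripper_width: 0.597
grasp_force: 0.0
```

Run:
```python
from station import *
from h import *
c=read_camera("top")
for a in((0,5),(173,180)):
  for ce,st,m in blobs(c["img"],*a,120,50): 
    if ce[1]>125 and ce[0]>360: print(ce,st,onplane(c,*ce,.051))
```

```text
[385.8, 233.0] [381, 228, 12, 12, 76] [ 0.44920029 -0.32154949  0.051     ]
```

Emit:
arm_command(commands=[0, -0.003, 0.04, 0, 0, 0, 0.6, 0, -0.003, 0.08, 0, 0, 0, 0.6, 0, -0.003, 0.12, 0, 0, 0, 0.6, 0, -0.003, 0.134, 0, 0, 0, 0.6, 0, -0.003, 0.134, 0, 0, 0, 0.6, 0, -0.003, 0.134, 0, 0, 0, 0.6])

```text
t: 13.8
eef_pos: [0.6741, 0.1364, 0.0288]
tool_rot: [-0.0, 1.0, -0.0, 0.001]
contact_force: [-0.3, 0.5, 2.0]
gripper_width: 0.596
grasp_force: 0.0
```

Run:
```python
from station import *
import cv2,numpy as np
a=read_camera("scene")["img"];o=get_obs();print(o["eef_pos"],o["contact_force"])
cv2.imwrite("pics/g2.png",cv2.resize(a[120:240,250:410,::-1],(480,360),interpolation=3))
```

```text
[0.67464107 0.13691478 0.02955007] [-0.44061769 -0.06211473  0.88377577]
```

View pics/g2.png

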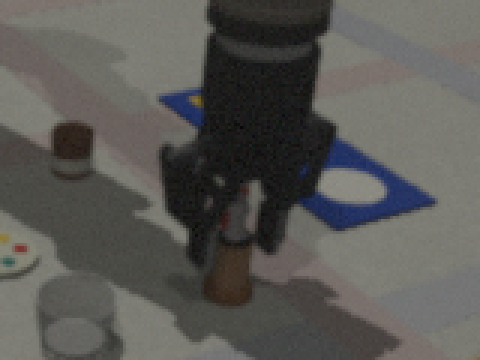

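Emit:
arm_command(commands=[-0.002, 0.001, 0.004, 0, 0, 0, 0.6, -0.002, 0.001, 0.004, 0, 0, 0, 0.6, -0.002, 0.001, 0.004, 0, 0, 0, 0.2, -0.002, 0.001, 0.004, 0, 0, 0, 0.2, -0.002, 0.001, 0.004, 0, 0, 0, 0.2, -0.002, 0.001, 0.004, 0, 0, 0, 0.2, -0.002, 0.001, 0.004, 0, 0, 0, 0.2])

```text
t: 14.55
eef_pos: [0.6712, 0.1364, 0.0237]
tool_rot: [-0.0, 1.0, 0.0, 0.0]
contact_force: [-1.1, -0.7, 6.0]
gripper_width: 0.32
grasp_force: 34.4
```

Emit:
arm_command(commands=[0, 0, -0.03, 0, 0, 0, 0.2, 0, 0, -0.07, 0, 0, 0, 0.2, 0, 0, -0.11, 0, 0, 0, 0.2, 0, 0, -0.14, 0, 0, 0, 0.2, -0.012, 0.04, -0.14, 0, 0, 0, 0.2, -0.025, 0.085, -0.14, 0, 0, 0, 0.2, -0.038, 0.13, -0.14, 0, 0, 0, 0.2, -0.051, 0.175, -0.14, 0, 0, 0, 0.2])

```text
t: 15.35
eef_pos: [0.619, -0.0403, 0.1628]
tool_rot: [0.0, 1.0, 0.001, -0.0]
contact_force: [1.5, -0.3, -1.3]
gripper_width: 0.313
grasp_force: 34.9
```

Emit:
arm_command(commands=[-0.013, 0.045, 0, 0, 0, 0, 0.2, -0.026, 0.09, 0, 0, 0, 0, 0.2, -0.039, 0.135, 0, 0, 0, 0, 0.2, -0.052, 0.18, 0, 0, 0, 0, 0.2, -0.064, 0.225, 0, 0, 0, 0, 0.2, -0.077, 0.27, 0, 0, 0, 0, 0.2, -0.082, 0.287, 0, 0, 0, 0, 0.2, -0.082, 0.287, 0, 0, 0, 0, 0.2])

```text
t: 16.15
eef_pos: [0.5357, -0.3304, 0.1626]
tool_rot: [0.001, 1.0, -0.003, -0.001]
contact_force: [0.2, 0.3, -1.3]
gripper_width: 0.313
grasp_force: 34.9
```

Emit:
arm_command(commands=[0, 0, 0.04, 0, 0, 0, 0.2, 0, 0, 0.08, 0, 0, 0, 0.2, 0, 0, 0.11, 0, 0, 0, 0.2, 0, 0, 0.125, 0, 0, 0, 0.2, 0, 0, 0.13, 0, 0, 0, 0.2, 0, 0, 0.13, 0, 0, 0, 0.2, 0, 0, 0.13, 0, 0, 0, 0.2])

```text
t: 16.85
eef_pos: [0.5395, -0.3262, 0.0346]
tool_rot: [0.001, 1.0, 0.0, 0.001]
contact_force: [0.9, -0.0, -0.9]
gripper_width: 0.315
grasp_force: 34.9
```

Emit:
arm_command(commands=[-0.001, 0, 0.003, 0, 0, 0, 0.2, -0.001, 0, 0.005, 0, 0, 0, 0.2, -0.001, 0, 0.005, 0, 0, 0, 0.2, -0.001, 0, 0.005, 0, 0, 0, 0.45, -0.001, 0, 0.005, 0, 0, 0, 0.6, -0.001, 0, 0.005, 0, 0, 0, 0.6, -0.001, 0, -0.04, 0, 0, 0, 0.6, -0.001, 0, -0.09, 0, 0, 0, 0.6])

```text
t: 17.65
eef_pos: [0.5356, -0.3249, 0.122]
tool_rot: [-0.001, 1.0, 0.0, -0.002]
contact_force: [1.3, 0.2, -0.2]
gripper_width: 0.601
grasp_force: 0.0
```

Emit:
arm_command(commands=[0.0, 0, -0.05, 0, 0, 0, 0.6, -0.012, -0.045, -0.05, 0, 0, 0, 0.6, -0.026, -0.09, -0.05, 0, 0, 7, 0.6, -0.04, -0.135, -0.05, 0, 0, 14, 0.6, -0.055, -0.18, -0.05, 0, 0, 21, 0.6, -0.07, -0.225, -0.05, 0, 0, 27.5, 0.6, -0.08, -0.27, -0.05, 0, 0, 27.5, 0.6, -0.098, -0.315, -0.05, 0, 0, 27.5, 0.6])

```text
t: 18.45
eef_pos: [0.439, -0.009, 0.1734]
tool_rot: [-0.0, 0.971, -0.237, 0.001]
contact_force: [0.7, 1.3, 0.4]
gripper_width: 0.601
grasp_force: 0.0
```

Emit:
arm_command(commands=[0, 0, 0, 0, 0, 0, 0.6, 0, 0, 0, 0, 0, 0, 0.6, 0, 0, 0, 0, 0, 0, 0.6])

```text
t: 18.75
eef_pos: [0.4394, -0.012, 0.1732]
tool_rot: [0.0, 0.971, -0.238, 0.0]
contact_force: [0.8, 0.3, 1.3]
gripper_width: 0.598
grasp_force: 0.0
```

Run:
```python
from station import *
from h import *
c=read_camera("top");o=get_obs();print(o["eef_pos"],o["tool_rot"],o["q"])
f=onplane
hsv=cv2.cvtColor(c["img"],cv2.COLOR_RGB2HSV)
cv2.imwrite("pics/o.png",cv2.resize(c["img"][170:260,350:420,::-1],(420,540),interpolation=3))
s=read_camera("scene")["img"]; cv2.imwrite("pics/s3.png",cv2.resize(s[130:240,60:240,::-1],(720,440),interpolation=3))
```

```text
[ 0.4394189  -0.01228289  0.17309447] [ 1.48143147e-04  9.71141216e-01 -2.38505075e-01  2.13043755e-04] [-0.07779865  0.16591513 -0.04043268  2.15220697  0.00968468  0.82333201
 -2.17670699]
```

View pics/o.png

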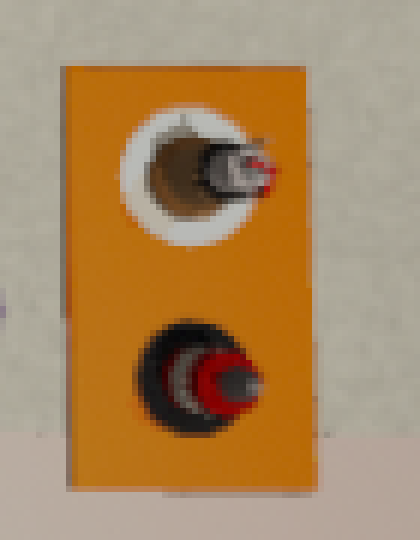

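View pics/s3.png

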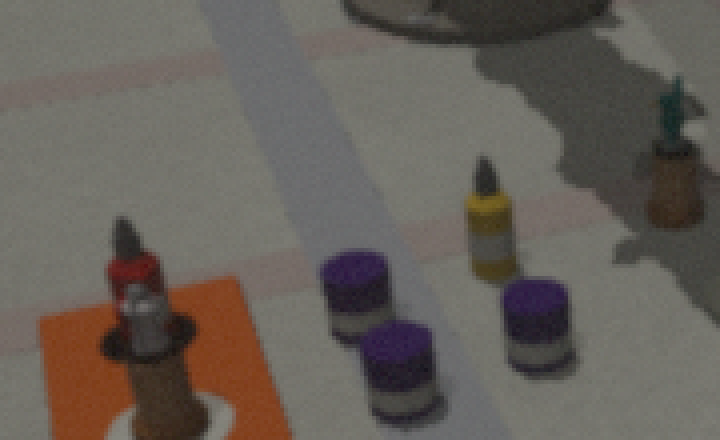

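Emit:
arm_command(commands=[-0.005, -0.008, 0.01, 0, 0, 0, 0.6, -0.005, -0.008, 0.04, 0, 0, 0, 0.6, -0.005, -0.008, 0.06, 0, 0, 0, 0.6, -0.005, -0.008, 0.06, 0, 0, 0, 0.6, -0.005, -0.008, 0.06, 0, 0, 0, 0.6])

```text
t: 19.35
eef_pos: [0.438, -0.0015, 0.1128]
tool_rot: [0.0, 0.971, -0.238, -0.001]
contact_force: [0.8, -0.2, 0.6]
gripper_width: 0.599
grasp_force: 0.0
```

Run:
```python
from station import *
from h import *
o=get_obs();print(o["eef_pos"],o["tool_rot"])
s=read_camera("scene")["img"]; cv2.imwrite("pics/s4.png",cv2.resize(s[100:230,150:300,::-1],(600,520),interpolation=3))
```

```text
[ 0.43800708 -0.001517    0.112751  ] [ 2.09553887e-04  9.71371526e-01 -2.37564521e-01 -6.42366591e-04]
```

View pics/s4.png

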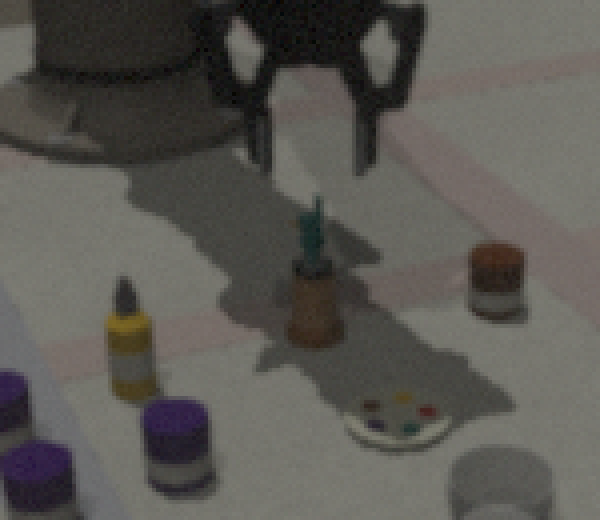

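Emit:
arm_command(commands=[0, 0, 0.03, 0, 0, 0, 0.6, 0, 0, 0.06, 0, 0, 0, 0.6, 0, 0, 0.08, 0, 0, 0, 0.6, 0, 0, 0.087, 0, 0, 0, 0.6, 0, 0, 0.087, 0, 0, 0, 0.6, 0, 0, 0.087, 0, 0, 0, 0.6])

```text
t: 20.0
eef_pos: [0.4392, -0.0014, 0.0271]
tool_rot: [-0.0, 0.971, -0.237, 0.001]
contact_force: [-0.4, 0.6, 0.6]
gripper_width: 0.601
grasp_force: 0.0
```

Emit:
arm_command(commands=[0, 0, 0, 0, 0, 0, 0.2, 0, 0, 0, 0, 0, 0, 0.2, 0, 0, 0, 0, 0, 0, 0.2, 0, 0, 0, 0, 0, 0, 0.2, 0, 0, 0, 0, 0, 0, 0.2])

```text
t: 20.5
eef_pos: [0.4391, -0.0015, 0.0272]
tool_rot: [-0.0, 0.971, -0.237, 0.001]
contact_force: [-0.9, -0.5, 7.1]
gripper_width: 0.311
grasp_force: 33.9
```

Emit:
arm_command(commands=[0, 0, -0.03, 0, 0, 0, 0.2, 0, 0, -0.07, 0, 0, 0, 0.2, 0, 0, -0.11, 0, 0, 0, 0.2, 0, 0, -0.14, 0, 0, 0, 0.2, -0.002, -0.04, -0.14, 0, 0, -6, 0.2, -0.004, -0.085, -0.14, 0, 0, -13, 0.2, -0.006, -0.13, -0.14, 0, 0, -20, 0.2, -0.008, -0.175, -0.14, 0, 0, -27.5, 0.2])

```text
t: 21.3
eef_pos: [0.5124, 0.159, 0.1669]
tool_rot: [-0.0, 1.0, 0.003, 0.001]
contact_force: [1.0, -0.3, -1.0]
gripper_width: 0.315
grasp_force: 34.9
```

Emit:
arm_command(commands=[0, 0, 0, 0, 0, 0, 0.2, 0, 0, 0, 0, 0, 0, 0.2])

```text
t: 21.5
eef_pos: [0.5117, 0.1583, 0.1662]
tool_rot: [-0.0, 1.0, 0.001, -0.0]
contact_force: [-0.3, -1.1, -0.8]
gripper_width: 0.312
grasp_force: 34.9
```

d = (0.079, 0.167) to the white disc.

Emit:
arm_command(commands=[0.02, -0.04, 0, 0, 0, 0, 0.2, 0.04, -0.08, 0, 0, 0, 0, 0.2, 0.06, -0.12, 0, 0, 0, 0, 0.2, 0.075, -0.155, 0, 0, 0, 0, 0.2, 0.079, -0.167, 0, 0, 0, 0, 0.2, 0.079, -0.167, 0, 0, 0, 0, 0.2, 0.079, -0.167, 0, 0, 0, 0, 0.2])

```text
t: 22.2
eef_pos: [0.5905, 0.3218, 0.1658]
tool_rot: [0.001, 1.0, -0.001, -0.0]
contact_force: [-0.1, -0.3, 0.7]
gripper_width: 0.312
grasp_force: 34.9
```

Emit:
arm_command(commands=[0, 0, 0.04, 0, 0, 0, 0.2, 0, 0, 0.08, 0, 0, 0, 0.2, 0, 0, 0.11, 0, 0, 0, 0.2, 0, 0, 0.124, 0, 0, 0, 0.2, 0, 0, 0.129, 0, 0, 0, 0.2, 0, 0, 0.129, 0, 0, 0, 0.2, 0, 0, 0.129, 0, 0, 0, 0.2])

```text
t: 22.9
eef_pos: [0.5919, 0.3248, 0.0389]
tool_rot: [-0.001, 1.0, 0.0, 0.001]
contact_force: [0.7, 0.2, -0.5]
gripper_width: 0.314
grasp_force: 34.9
```

Emit:
arm_command(commands=[-0.001, 0, 0.003, 0, 0, 0, 0.2, -0.001, 0, 0.0052, 0, 0, 0, 0.2, -0.001, 0, 0.0052, 0, 0, 0, 0.2, -0.001, 0, 0.0052, 0, 0, 0, 0.45, -0.001, 0, 0.0052, 0, 0, 0, 0.6, -0.001, 0, 0.0052, 0, 0, 0, 0.6, -0.001, 0, -0.04, 0, 0, 0, 0.6, -0.001, 0, -0.09, 0, 0, 0, 0.6])

```text
t: 23.7
eef_pos: [0.5881, 0.3236, 0.1257]
tool_rot: [0.001, 1.0, 0.0, -0.002]
contact_force: [1.3, 1.1, 1.1]
gripper_width: 0.598
grasp_force: 0.0
```

Emit:
arm_command(commands=[0, 0, -0.03, 0, 0, 0, 0.75, -0.026, 0.04, -0.03, 0, 0, 0, 0.75, -0.053, 0.08, -0.03, 0, 0, 0, 0.75, -0.08, 0.12, -0.03, 0, 0, 0, 0.75, -0.107, 0.16, -0.03, 0, 0, 0, 0.75, -0.136, 0.203, -0.03, 0, 0, 0, 0.75, -0.136, 0.203, -0.03, 0, 0, 0, 0.75, -0.136, 0.203, -0.03, 0, 0, 0, 0.75])

```text
t: 24.5
eef_pos: [0.4536, 0.1204, 0.1573]
tool_rot: [0.0, 1.0, -0.001, 0.0]
contact_force: [1.4, 0.3, -0.3]
gripper_width: 0.747
grasp_force: 0.0
```

Emit:
arm_command(commands=[0, 0, 0.04, 0, 0, 0, 0.75, 0, 0, 0.08, 0, 0, 0, 0.75, 0, 0, 0.12, 0, 0, 0, 0.75, 0, 0, 0.142, 0, 0, 0, 0.75, 0, 0, 0.142, 0, 0, 0, 0.75, 0, 0, 0.142, 0, 0, 0, 0.75, 0, 0, 0.142, 0, 0, 0, 0.75])

```text
t: 25.2
eef_pos: [0.4553, 0.1225, 0.0163]
tool_rot: [-0.001, 1.0, 0.001, 0.001]
contact_force: [0.2, -0.2, 0.4]
gripper_width: 0.748
grasp_force: 0.0
```

Emit:
arm_command(commands=[0, 0, 0, 0, 0, 0, 0.3, 0, 0, 0, 0, 0, 0, 0.3, 0, 0, 0, 0, 0, 0, 0.3, 0, 0, 0, 0, 0, 0, 0.3, 0, 0, 0, 0, 0, 0, 0.3])

```text
t: 25.7
eef_pos: [0.4548, 0.1218, 0.0164]
tool_rot: [-0.0, 1.0, 0.0, 0.001]
contact_force: [-0.9, -0.7, 7.3]
gripper_width: 0.436
grasp_force: 34.1
```

Emit:
arm_command(commands=[0, 0, -0.04, 0, 0, 0, 0.3, 0, 0, -0.08, 0, 0, 0, 0.3, -0.01, -0.04, -0.1, 0, 0, 0, 0.3, -0.02, -0.085, -0.1, 0, 0, 0, 0.3, -0.03, -0.13, -0.1, 0, 0, 0, 0.3, -0.04, -0.175, -0.1, 0, 0, 0, 0.3, -0.044, -0.207, -0.1, 0, 0, 0, 0.3, -0.044, -0.207, -0.1, 0, 0, 0, 0.3])

```text
t: 26.5
eef_pos: [0.4081, 0.3345, 0.1162]
tool_rot: [-0.002, 1.0, 0.004, 0.001]
contact_force: [-0.3, 0.4, -0.9]
gripper_width: 0.43
grasp_force: 35.5
```

Emit:
arm_command(commands=[0, 0, 0.04, 0, 0, 0, 0.3, 0, 0, 0.07, 0, 0, 0, 0.3, 0, 0, 0.085, 0, 0, 0, 0.3, 0, 0, 0.09, 0, 0, 0, 0.3, 0, 0, 0.09, 0, 0, 0, 0.3, 0, 0, 0.09, 0, 0, 0, 0.3])

```text
t: 27.1
eef_pos: [0.4104, 0.3286, 0.0261]
tool_rot: [-0.0, 1.0, 0.0, 0.001]
contact_force: [0.6, 0.6, -0.8]
gripper_width: 0.432
grasp_force: 35.5
```

Emit:
arm_command(commands=[0, 0, 0.002, 0, 0, 0, 0.3, 0, 0, 0.0038, 0, 0, 0, 0.3, 0, 0, 0.0038, 0, 0, 0, 0.3, 0, 0, 0.0038, 0, 0, 0, 0.55, 0, 0, 0.0038, 0, 0, 0, 0.75, 0, 0, 0.0038, 0, 0, 0, 0.75, 0, 0, -0.05, 0, 0, 0, 0.75, 0, 0, -0.09, 0, 0, 0, 0.75])

```text
t: 27.9
eef_pos: [0.4088, 0.3278, 0.1152]
tool_rot: [0.001, 1.0, 0.001, -0.001]
contact_force: [1.2, 0.3, 0.5]
gripper_width: 0.751
grasp_force: 0.0
```

Emit:
arm_command(commands=[0, 0, -0.1, 0, 0, 0, 0.75, 0.02, 0.3, -0.1, 0, 0, 0, 0.75, 0.02, 0.3, -0.1, 0, 0, 0, 0.75, 0.02, 0.3, -0.1, 0, 0, 0, 0.75, 0.02, 0.3, -0.1, 0, 0, 0, 0.75, 0.02, 0.3, -0.1, 0, 0, 0, 0.75, 0.02, 0.3, -0.1, 0, 0, 0, 0.75, 0.02, 0.3, -0.1, 0, 0, 0, 0.75])

```text
t: 28.7
eef_pos: [0.4301, 0.0223, 0.2159]
tool_rot: [0.001, 1.0, -0.004, 0.001]
contact_force: [-0.0, 0.1, -0.1]
gripper_width: 0.752
grasp_force: 0.0
```

Run:
```python
from station import *
from h import *
a=read_camera("top")["img"];b=read_camera("scene")["img"]
q=np.zeros((560,800,3),np.uint8);q[:,:280]=cv2.resize(a[150:270,105:165,::-1],(280,560),interpolation=3)
q[:390,280:]=cv2.resize(b[110:260,210:410,::-1],(520,390),interpolation=3)
cv2.imwrite("pics/f.png",q)
```

```text
(no output)
```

View pics/f.png

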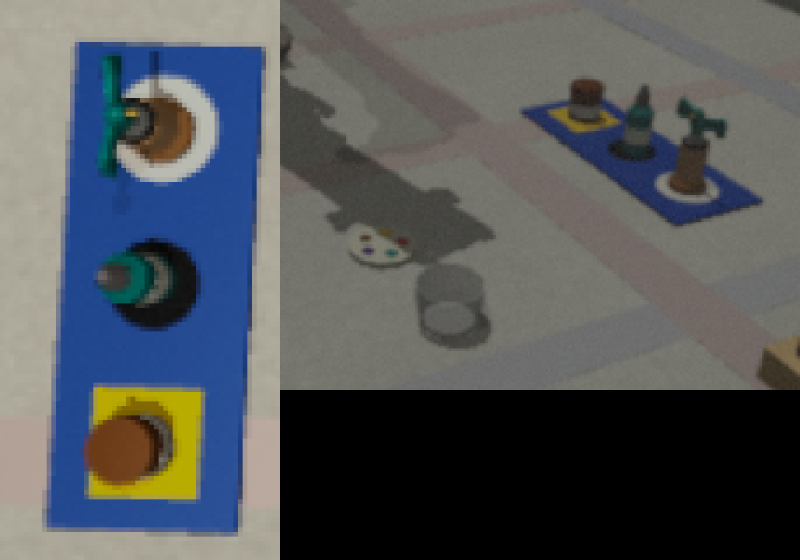

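Emit:
arm_command(commands=[0, 0, 0, 0, 0, 0, 0.75, 0, 0, 0, 0, 0, 0, 0.75, 0, 0, 0, 0, 0, 0, 0.75])

```text
t: 29.1
eef_pos: [0.4297, 0.0298, 0.2148]
tool_rot: [-0.0, 1.0, 0.002, -0.0]
contact_force: [0.3, -0.1, -0.2]
gripper_width: 0.749
grasp_force: 0.0
```

```bash
python3 -c "
from station import *
print(hand_in())"
```

```text
the job is handed in; nothing more can be done
None
```

I've handed the job in after about 29 s: the last pictures show all five kit things upright on their spots, and I never touched the yellow bottle, purple pot or rinse tub; `hand_in()` gave no verdict.

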